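# Lock the sample carrier in its dock with a sprung linchpin

## Task

Secure the sample carrier for transport: push it forward along its rails until it is fully home against the dock, then push the linchpin fully home through the carrier's eye, and only then swing the pin's sprung ring down over the pin's end until it snaps shut. Leave the loose things standing about undisturbed.

Things in the scene. Friction and masses are not known exactly. Their poses are not given: they have to be found in the camera images.
- dock: Fixed aluminium fixture; origin on the bench below dock_bore, same axes. Base plate 205 x 130 x 10 mm (x -160 to +45 mm); two guide rails at y +-52 mm, x -145 to -27 mm, top 29 mm above the bench; two upright cheeks, 44 mm in x, 12 mm thick, outer faces at y +-22 mm, top 84 mm above the bench, with a 20 mm slot between.
- dock_bore (a point): Middle of the slot between the dock's cheeks, on the linchpin's axis, 62 mm above the bench. Axes: x = the way the carrier is pushed home, y = from the pin's tip towards its knob (the pin is pushed home along -y), z up.
- carrier_eye (a point): Centre of the 20 mm cross hole in the drawbar eye (12 mm thick upright steel plate) of the loose carrier, 62 mm above the bench; axes as the dock's. Home when it meets dock_bore: the carrier's body then stops against the cheeks. Starts 30 to 46 mm behind. The carrier (under 1 kg) slides easily on the slick base plate between the rails.
- carrier_back (a point): Centre of the flat back face of the carrier (aluminium sled 82 x 90 x 26 mm, a small sample box seated on it, box top 57 mm above the bench), where to push it. 23 mm above the bench, 104 mm behind the eye; the face is 90 mm wide, 26 mm high, free from behind and above.
- linchpin (a joint): Travel of the steel linchpin (14 mm thick, 126 mm long) in m: 0 = fully home, its collar against the cheek; about 0.050 at the start, nose inside the near cheek. Stiff-running: about 2 N to slide, stays where left. Captive in the dock; it goes through the eye's hole only with the carrier home (else it hits or misses the eye).
- pin_knob (a point): Centre of the flat outer end face (34 mm across) of the dark knob on the linchpin, 62 mm above the bench, 90 mm on the +y side of dock_bore when the pin is home; it looks along the dock's +y. Axes as the dock's.
- lock_ring (a joint): Angle of the sprung ring in rad: 0 = open (upright), 1.5 = shut (level, round the cheeks, its bow just beyond the pin's end). Over-centre spring: below 0.9 it springs back to upright, past 0.9 it snaps shut by itself and stays; about 4 N at the bow takes it over.
- ring_hinge (a point): Centre of the ring's hinge at the head of the pin, 62 mm above the bench; the hinge axis is the dock's x. It travels with the pin; with the pin home it lies 32 mm on the +y side of dock_bore.
- ring_bow (a point): Middle of the outer bow of the ring, a straight piece 44 mm long, along the dock's x. The ring is a U of round 8 mm steel bar, 72 mm between its legs' centres; the bow is 78 mm from the hinge. Open, the bow is about 140 mm above the bench; shut, 62 mm above the bench and 46 mm on the -y side of dock_bore.
- chip_case: Bystander: flat sample case 50 x 50 x 18 mm, loose behind the dock. Origin under its centre.
- loose_vial: Bystander: small capped vial, 23 mm across, 52 mm tall, loose. Origin under its centre.
- hex_key: Bystander: dark hex key 73 mm long, loose, lying to the right of the dock. Origin under its centre.
- brick: Bystander: black power supply brick 46 x 98 x 30 mm, loose, behind the dock. Origin under its centre.
- tape: Bystander: roll of tape, 62 mm across, 20 mm tall, loose, lying to the left of the dock. Origin under its centre.
Mind the look-alikes: they are no part of the job. Of the things that look like the part that bears carrier_eye, the smaller one is meant.

How it is judged:
By the outcome, as a careful person would: the job done as asked, in the order asked, and still so for the second after the job is handed in, with the robot touching nothing.
It also fails if it takes over 64 s, if anything falls off the work surface, if the arm or the gripper's body presses on something with over 40 N, if the wrist force passes 120 N, or if a joint passes its speed limit or range.

## Robot

A 6-joint arm with a two-finger parallel gripper is mounted at the origin on a cart in front of the work surface, level with it; the furniture and walls round the work are solid. World frame = base frame: x ahead of the robot, y to its left, z up, the work surface at z = 0. Lengths are in m, angles in degrees, forces in N, time in s.
With the tool pointing down it reaches from about 0.4 to 0.825 m from the base axis. Payload 7 kg.
Tool frame: the origin (TCP) lies on the centre line of the jaws, within the pads' length; the fingertips stand 14 mm ahead of it and the grasp point (between the pads) lies 5 mm behind it; z points along the fingers, y is the line along which they close (so a half turn about z gives the same grasp; the last joint's range is limited). The gripper opens to 88 mm and grips with 3 to 60 N. Pads are 19 mm wide; open, the fingers measure 130 mm over their backs; the gripper's body (78 mm by 193 mm) begins 47 mm behind the grasp point.
Start: joints at [16.507, 20.546, 0.682, 0, -70.136, -16.507], TCP at [0.675, -0, 0.241] pointing down, gripper open.
Joint ranges: [-176.03, 176.03], [-82.01, 121.73], [-58.28, 71.71], [-173.87, 95.51], [-174.79, -0.11], [-173.66, 173.66]. Speed limits (degrees/s): [136.94, 136.94, 172.46, 180, 180, 180].

## Interface

Orientations are given as [roll, pitch, yaw] about the fixed x, y, z axes, in that order (R = Rz(yaw) Ry(pitch) Rx(roll)).
In Python, from plant import r gives the robot as it stands.
- The arm moves only by the tool send_rows, never from a script. Its argument "steps" is a list of rows, each an object with "dp": the shift along the tool's x, y, z in mm, a list of three; "roll": the turn about the tool's z in rad; "jaw": the opening in per cent of the stroke, from 0 (shut) to 100 (fully open). In form: [{"dp": [tx, ty, tz], "roll": roll, "jaw": jaw}, ...]. A call has 1 to 5 rows; each row is the pose to reach, as a shift and turn from the pose commanded when the call began, along the tool's axes at that moment; what a row does not reach only later rows make up. A row lasts 1/8 s, in which the tool goes at most 62.5 mm and 10.7 degrees, less where a joint would pass 70% of its speed; a pose out of reach is approached as far as the arm can. A call with a gripper value outside its range is refused whole. The fingers move at their own pace and stop on an object; "newtons" is the grip in N (left out, the last holds). Time passes only in rows, so rows that repeat a pose let the fingers close. It gives the time, the measured TCP pose, the force, the opening and the grip force at its end, in the units of the state.
- r.get_state(): the state, without advancing time (a new reading comes with each control period).
- r.capture(name): name is "scene" or "side" or "wrist"; returns a dict with "image" (480x640x3 uint8, blue, green, red), "K" (3x3 intrinsics, pixels), "rvec" (rotation vector, rad) and "tvec" (3), from world to camera coordinates, as OpenCV has them. Camera axes: x right, y down, z forward; pixel columns grow to the right and rows downward; lengths in m; the calibration is good to about 2 mm. The wrist camera is an equidistant fisheye: a pixel r from the principal point sees the ray r / f radians off the axis. A picture is of the moment at which its call begins. There is no depth.
- r.close_job(): hands the job in; it is judged then, once.
The state is a dict: "time_s": time; "joints": joint angles; "qd": joint speeds; "joint_torque": joint torques, N m; "tcp_pos": TCP position; "eef_rot": TCP orientation; "contact_force": force on the tool from outside, world axes, zero at the start; "moment": the same for the moment, N m; "gripper_width": finger opening in m; "gripper_force": force on a finger pad.
Only numpy, scipy, OpenCV 4.12 (cv2) and the standard library are available. Lean on these libraries where they do the work, as an engineer would, in place of code of your own. Each camera call takes 0.05 s, during which the arm holds its last target. There are 200 camera calls.

## Working session

There is one attempt and no reset: what is moved stays moved. The work goes in short steps, Python scripts to look and compute and a tool call to move; the robot and the scene stay as the last step left them, time stands still between calls to the robot, and variables do not carry over. Pictures are saved under pics/ and viewed, at most 10 in all, crops included, and the job is handed in when it is done.

Besides the shell and the picture viewer there is one more tool, called after ">>>" as name(argument=value, ...) on one line, values as JSON. send_rows: Moves the arm, as the interface text tells. Its arguments: {"type":"object","properties":{"steps":{"type":"array","items":{"type":"object","properties":{"dp":{"type":"array","items":{"type":"number"}},"roll":{"type":"number"},"jaw":{"type":"number"}}}},"newtons":{"type":"number"}},"required":["steps"]}

```bash
mkdir -p pics; ls; python3 - <<'E'
from plant import r
import cv2
s=r.get_state();print(s['time_s'],s['tcp_pos'],s['eef_rot'],s['gripper_width'])
for n in("scene","side"):
    c=r.capture(n);cv2.imwrite(f"pics/{n}0.png",c["image"]);print(n,c["K"].tolist(),c["rvec"],c["tvec"])
E
```

```text
pics
0.0 [ 6.74541166e-01 -1.51860324e-05  2.39643395e-01] [ 1.79907379e+02 -7.32564270e-03 -9.00062044e+01] 0.08795134583026408
scene [[515.8945464153796, 0.0, 317.9828849598883], [0.0, 515.8945464153796, 249.12183849999803], [0.0, 0.0, 1.0]] [ 0.50905192 -2.51782616  1.39694863] [0.56489906 0.1915927  1.10227799]
side [[465.77669645374084, 0.0, 316.4486938306061], [0.0, 465.77669645374084, 240.48068943934845], [0.0, 0.0, 1.0]] [ 0.07078742 -2.72639617  1.53213991] [0.62615981 0.08741465 0.94888895]
```

View pics/scene0.png

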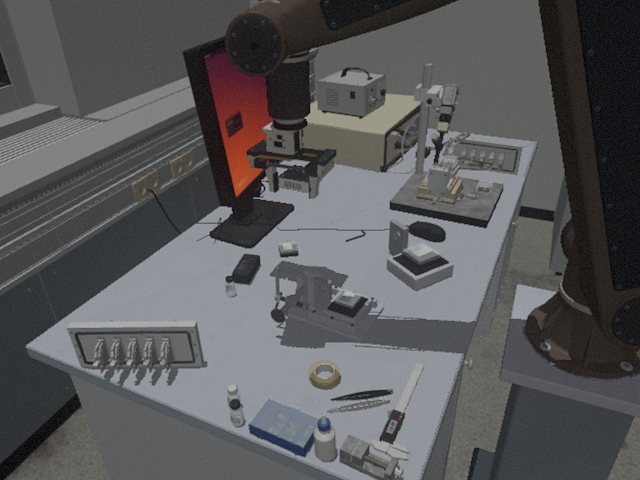

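View pics/side0.png

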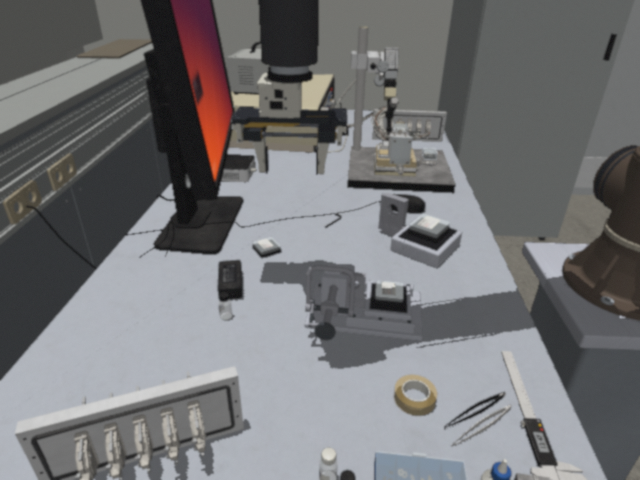

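The scene view shows the dock with a carrier in it at about (330,300). A larger white look-alike stands loose at (420,262). In the side view these are at (365,305) and (427,238). The carrier between the dock rails is the smaller one, so it is the one meant. I'll confirm that in enlarged crops.

```bash
python3 - <<'E'
import cv2,numpy as np
a=cv2.imread("pics/scene0.png")[215:355,255:465];b=cv2.imread("pics/side0.png")[210:370,290:470]
a=cv2.resize(a,(800,533),interpolation=2);b=cv2.resize(b,(675,600),interpolation=2)
g=lambda i:(255*(i/255.)**.6).astype('uint8')
cv2.imwrite("pics/c1.png",g(a));cv2.imwrite("pics/c2.png",g(b))
E
```

```text
(no output)
```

View pics/c1.png

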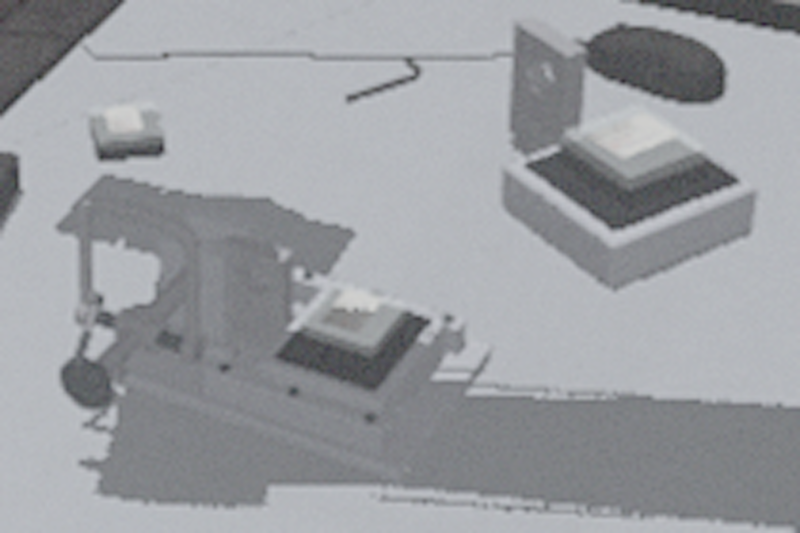

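View pics/c2.png

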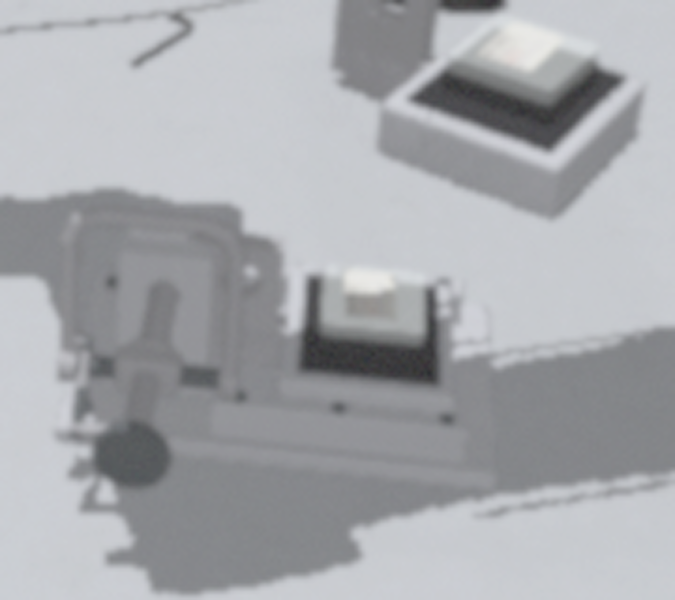

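The crops show the small carrier between the dock's rails. The knob is at side (325,331) / scene (278,315). The open ring's bow runs side (310,268)–(353,271). The loose larger carrier has an empty eye plate and stands apart, so it is the decoy. Next I triangulate and take a wrist view.

```bash
cat > h.py <<'E'
import numpy as np,cv2
from plant import r
def rays(c,px,fish=False):
    R=cv2.Rodrigues(np.array(c["rvec"],float))[0];t=np.array(c["tvec"],float).ravel();K=np.array(c["K"])
    p=(np.atleast_2d(px)-K[:2,2])/[K[0,0],K[1,1]]
    if fish:
        th=np.linalg.norm(p,axis=1,keepdims=True);d=np.hstack([p/np.maximum(th,1e-9)*np.sin(th),np.cos(th)])
    else: d=np.hstack([p,np.ones((len(p),1))])
    d=d@R; return -R.T@t,d/np.linalg.norm(d,axis=1,keepdims=True)
def plane(c,px,z,fish=False):
    o,d=rays(c,px,fish);return o+d*((z-o[2])/d[:,2])[:,None]
def tri(c1,p1,c2,p2,f1=False,f2=False):
    o1,a=rays(c1,p1,f1);o2,b=rays(c2,p2,f2);out=[]
    for u,v in zip(a,b):
        s=np.linalg.lstsq(np.c_[u,-v],o2-o1,rcond=None)[0];q1=o1+s[0]*u;q2=o2+s[1]*v
        out.append(np.r_[(q1+q2)/2,np.linalg.norm(q1-q2)])
    return np.array(out)
E
python3 - <<'E'
from h import *
np.set_printoptions(precision=4,suppress=True)
a=r.capture("scene");b=r.capture("side")
B=lambda x,y:(290+x/3.75,210+y/3.75);A=lambda x,y:(255+x/3.81,215+y/3.81)
print(tri(b,[B(132,455),B(75,218),B(235,230),B(492,485)],a,[A(87,382),A(85,205),A(190,235),A(410,472)]))
print("plate corner",plane(b,[B(492,485)],.01),plane(a,[A(410,472),A(490,350)],.01))
print("rail near end side",plane(b,[B(467,445)],.029))
w=r.capture("wrist");cv2.imwrite("pics/w0.png",w["image"]);print(w["K"],rays(w,[[320,240]],True))
E
```

```text
[[ 0.6026  0.2422  0.0612  0.0028]
 [ 0.6303  0.1801  0.1358  0.    ]
 [ 0.5622  0.1858  0.1363  0.0001]
 [ 0.4349  0.176  -0.0059  0.0073]]
plate corner [[0.4401 0.1985 0.01  ]] [[0.4303 0.1877 0.01  ]
 [0.4218 0.0655 0.01  ]]
rail near end side [[0.453  0.1938 0.029 ]]
[[371.6483   0.     317.929 ]
 [  0.     371.6483 243.6953]
 [  0.       0.       1.    ]] (array([ 0.6756, -0.0852,  0.3845]), array([[-0.0067,  0.2976, -0.9547]]))
```

View pics/w0.png

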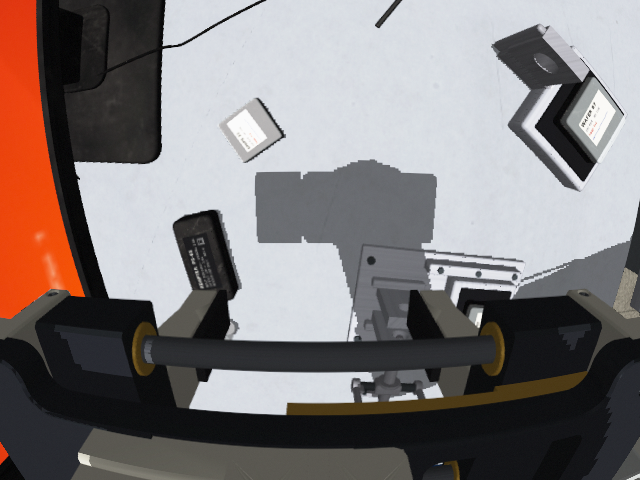

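The wrist view shows the dock plate's far corner at (363,245), its edge running to about (525,262), and the decoy at (570,110). The triangulated knob (0.603,0.242,0.061) and bow (0.596,0.183,0.136) match the given heights and give dock_bore ≈ (0.589,0.102), yaw ≈ -5.3°. I'm moving behind the carrier now.

>>> send_rows(steps=[{"dp":[-24,51,0],"roll":0.17,"jaw":0},{"dp":[-48,102,0],"roll":0.34,"jaw":0},{"dp":[-71,154,0],"roll":0.51,"jaw":0},{"dp":[-95,205,0],"roll":0.68,"jaw":0},{"dp":[-118,250,0],"roll":0.85,"jaw":0}])

```text
time_s: 0.88
tcp_pos: [0.4241, 0.118, 0.2407]
eef_rot: [180.0, 0.0, -138.9]
contact_force: [0.3, 0.7, 0.9]
gripper_width: 0.0434
gripper_force: 0.0
```

>>> send_rows(steps=[{"dp":[0,0,0],"roll":0.17,"jaw":0},{"dp":[0,0,0],"roll":0.34,"jaw":0},{"dp":[0,0,0],"roll":0.51,"jaw":0},{"dp":[0,0,0],"roll":0.68,"jaw":0},{"dp":[0,0,0],"roll":0.81,"jaw":0}])

```text
time_s: 1.5
tcp_pos: [0.4257, 0.1176, 0.2407]
eef_rot: [180.0, 0.0, 174.8]
contact_force: [0.2, 0.7, 0.2]
gripper_width: 0.0007
gripper_force: 0.0
```

>>> send_rows(steps=[{"dp":[0,0,0],"roll":0,"jaw":0},{"dp":[0,0,0],"roll":0,"jaw":0}])

```text
time_s: 1.75
tcp_pos: [0.4257, 0.1176, 0.2406]
eef_rot: [180.0, 0.0, 175.2]
contact_force: [0.2, 1.5, 0.7]
gripper_width: 0.0005
gripper_force: 0.0
```

```bash
python3 - <<'E'
from h import *
s=r.get_state();print(s['tcp_pos'],s['eef_rot'],s['joints'],s['contact_force'])
w=r.capture("wrist");cv2.imwrite("pics/w1.png",w["image"])
np.savez("w1.npz",K=w["K"],rvec=w["rvec"],tvec=w["tvec"])
E
```

```text
[0.42572054 0.11762668 0.24059456] [1.79996938e+02 4.02831378e-04 1.75220683e+02] [ 4.11819612e+01 -2.15237419e+00 -2.70716751e+01 -2.02785848e-03
 -6.50782178e+01 -1.35960424e+02] [0.1538315  1.50531352 0.73185983]
```

View pics/w1.png

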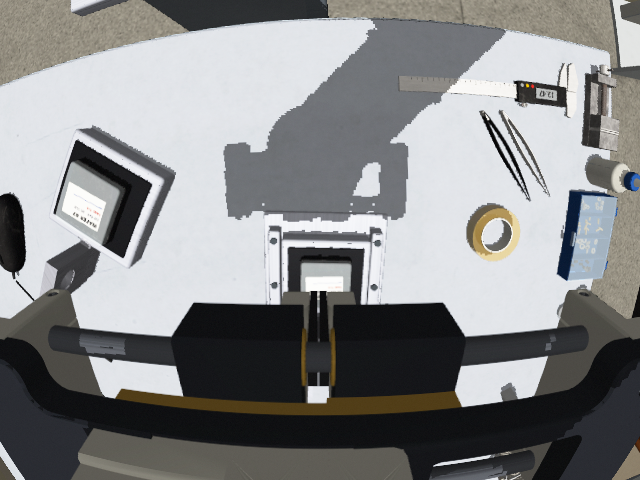

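The wrist view shows the dock plate's back edge at row ~213, corners (266,213) and (386,213). The rails are at columns ~272 and ~376. The carrier's back top edge is at row ~238, columns 282–369.

```bash
python3 - <<'E'
from h import *
np.set_printoptions(precision=4,suppress=True)
w=dict(np.load("w1.npz"))
print(plane(w,[(266,213),(386,213)],.01,True))
print("carrier back",plane(w,[(282,238),(369,238)],.036,True))
print("rail ends",plane(w,[(274,228),(376,228)],.029,True))
I=cv2.imread("pics/w1.png");c=cv2.resize(I[200:310,255:400],None,fx=5,fy=5,interpolation=2);cv2.imwrite("pics/c3.png",c)
E
```

```text
[[0.4255 0.0621 0.01  ]
 [0.4358 0.187  0.01  ]]
carrier back [[0.4463 0.0791 0.036 ]
 [0.4535 0.1646 0.036 ]]
rail ends [[0.4373 0.0713 0.029 ]
 [0.4458 0.173  0.029 ]]
```

View pics/c3.png

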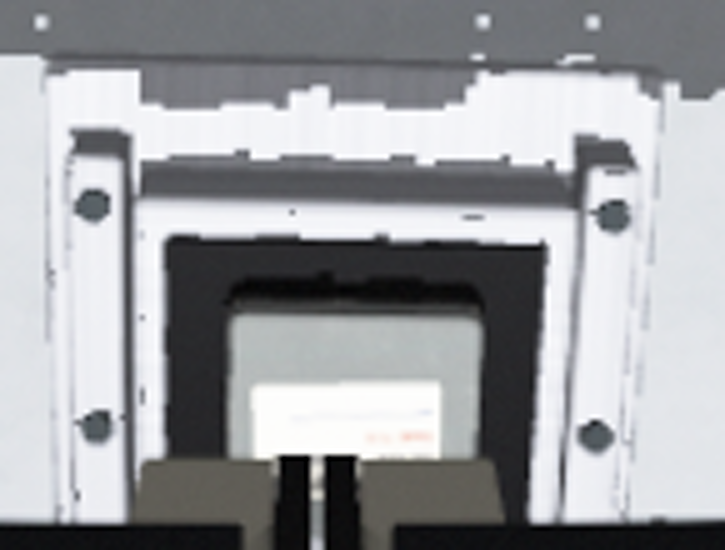

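Carrier back is at about (0.452,0.122), which puts the eye ~34–38 mm short, in the expected range. I descend behind it and push.

>>> send_rows(steps=[{"dp":[0,6,50],"roll":0,"jaw":0},{"dp":[0,6,100],"roll":0,"jaw":0},{"dp":[0,6,150],"roll":0,"jaw":0},{"dp":[0,6,195],"roll":0,"jaw":0},{"dp":[0,6,209],"roll":0,"jaw":0}])

```text
time_s: 2.42
tcp_pos: [0.4249, 0.1225, 0.0291]
eef_rot: [-179.8, -0.2, 175.1]
contact_force: [0.5, 0.9, 0.5]
gripper_width: 0.0004
gripper_force: 0.0
```

>>> send_rows(steps=[{"dp":[-6,0,0],"roll":0,"jaw":0},{"dp":[-12,0,0],"roll":0,"jaw":0},{"dp":[-18,0,0],"roll":0,"jaw":0},{"dp":[-24,0,0],"roll":0,"jaw":0},{"dp":[-30,0,0],"roll":0,"jaw":0}])

```text
time_s: 3.05
tcp_pos: [0.4567, 0.1211, 0.032]
eef_rot: [180.0, 0.0, 175.1]
contact_force: [-1.0, 0.0, 0.5]
gripper_width: 0.0003
gripper_force: 0.4
```

>>> send_rows(steps=[{"dp":[-3,0,0],"roll":0,"jaw":0},{"dp":[-6,0,0],"roll":0,"jaw":0},{"dp":[-9,0,0],"roll":0,"jaw":0},{"dp":[-12,0,0],"roll":0,"jaw":0},{"dp":[-15,0,0],"roll":0,"jaw":0}])

```text
time_s: 3.68
tcp_pos: [0.4712, 0.1197, 0.0316]
eef_rot: [-180.0, -0.0, 175.1]
contact_force: [-1.1, -1.1, 0.5]
gripper_width: 0.0002
gripper_force: 0.4
```

>>> send_rows(steps=[{"dp":[-1,0,0],"roll":0,"jaw":0},{"dp":[-2,0,0],"roll":0,"jaw":0},{"dp":[-3,0,0],"roll":0,"jaw":0},{"dp":[-4,0,0],"roll":0,"jaw":0},{"dp":[-5,0,0],"roll":0,"jaw":0}])

```text
time_s: 4.3
tcp_pos: [0.4743, 0.1188, 0.0311]
eef_rot: [-179.9, -0.2, 175.0]
contact_force: [-9.8, 3.1, 2.7]
gripper_width: 0.0006
gripper_force: 5.1
```

>>> send_rows(steps=[{"dp":[-1,0,0],"roll":0,"jaw":0},{"dp":[-2,0,0],"roll":0,"jaw":0},{"dp":[-2,0,0],"roll":0,"jaw":0},{"dp":[-2,0,0],"roll":0,"jaw":0}])

```text
time_s: 4.8
tcp_pos: [0.4743, 0.1179, 0.0305]
eef_rot: [-179.8, -0.3, 175.0]
contact_force: [-14.4, 4.2, 4.0]
gripper_width: 0.0005
gripper_force: 7.2
```

Carrier is home: it stopped at x=0.4743 with the force rising, close to the predicted 0.476. I retreat and go round to the knob.

>>> send_rows(steps=[{"dp":[8,0,0],"roll":0,"jaw":0},{"dp":[14,0,-20],"roll":0,"jaw":0},{"dp":[14,0,-80],"roll":0,"jaw":0},{"dp":[14,0,-140],"roll":0,"jaw":0},{"dp":[14,0,-195],"roll":0,"jaw":0}])

```text
time_s: 5.42
tcp_pos: [0.4644, 0.1204, 0.2293]
eef_rot: [179.9, 0.1, 175.1]
contact_force: [0.5, 0.5, -1.1]
gripper_width: 0.0003
gripper_force: 0.0
```

>>> send_rows(steps=[{"dp":[-10,15,-10],"roll":-0.17,"jaw":0},{"dp":[-40,55,-10],"roll":-0.34,"jaw":0},{"dp":[-70,95,-10],"roll":-0.51,"jaw":0},{"dp":[-100,135,-10],"roll":-0.68,"jaw":0},{"dp":[-130,175,-10],"roll":-0.85,"jaw":0}])

```text
time_s: 6.05
tcp_pos: [0.61, 0.2848, 0.2368]
eef_rot: [-180.0, 0.1, -135.9]
contact_force: [0.1, -0.7, 0.9]
gripper_width: 0.0004
gripper_force: 0.0
```

>>> send_rows(steps=[{"dp":[0,0,0],"roll":-0.17,"jaw":0},{"dp":[0,0,0],"roll":-0.34,"jaw":0},{"dp":[0,0,0],"roll":-0.51,"jaw":0},{"dp":[0,0,0],"roll":-0.72,"jaw":0},{"dp":[0,0,0],"roll":-0.72,"jaw":0}])

```text
time_s: 6.68
tcp_pos: [0.6089, 0.2836, 0.2367]
eef_rot: [-180.0, 0.0, -95.0]
contact_force: [0.4, 1.0, -0.7]
gripper_width: 0.0003
gripper_force: 0.0
```

```bash
python3 - <<'E'
from h import *
np.set_printoptions(precision=4,suppress=True)
s=r.get_state();print(s['tcp_pos'],s['eef_rot'],s['contact_force'])
w=r.capture("wrist");b=r.capture("side");np.savez("w2.npz",K=w["K"],rvec=w["rvec"],tvec=w["tvec"])
v=np.hstack([w["image"][:, :],]);g=cv2.resize(b["image"][225:375,290:440],(480,480),interpolation=2)
m=np.hstack([cv2.resize(w["image"],(427,320)),cv2.resize(g,(320,320))]);cv2.imwrite("pics/m2.png",m)
cv2.imwrite("pics/w2.png",w["image"]);cv2.imwrite("pics/side2.png",b["image"])
E
```

```text
[0.6089 0.2836 0.2367] [-179.9592    0.0176  -94.9923] [ 0.3639  0.9731 -0.7417]
```

View pics/m2.png

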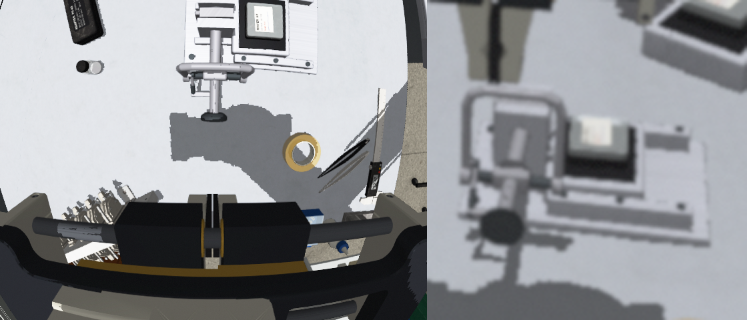

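The carrier sits against the cheeks. In the wrist view the knob is at ≈(320,176), in line with the closed fingers at x≈317, and the tape at (453,228) is clear of the approach. I check the knob position once more.

```bash
python3 - <<'E'
from h import *
np.set_printoptions(precision=4,suppress=True)
w=dict(np.load("w2.npz"));I=cv2.imread("pics/w2.png")
g=cv2.cvtColor(I,6);m=(g[155:190,290:350]<60).astype('uint8')
n,l,st,c=cv2.connectedComponentsWithStats(m);k=1+np.argmax(st[1:,4]);x,y,ww,h,_=st[k];print(x+290,y+155,ww,h)
# far (outer) edge, top rim at z~.079, bottom rim z~.045 
cx=290+x+ww/2
print(plane(w,[(cx,155+y+h/2),(290+x,155+y+h/2),(290+x+ww,155+y+h/2),(cx,155+y+h)],.062,True))
E
```

```text
301 168 39 15
[[0.6038 0.2402 0.062 ]
 [0.6205 0.2387 0.062 ]
 [0.5871 0.2416 0.062 ]
 [0.6044 0.2467 0.062 ]]
```

>>> send_rows(steps=[{"dp":[0,0,45],"roll":0,"jaw":0},{"dp":[0,0,90],"roll":0,"jaw":0},{"dp":[0,0,135],"roll":0,"jaw":0},{"dp":[0,0,172],"roll":0,"jaw":0},{"dp":[8,0,172],"roll":0,"jaw":0}])

```text
time_s: 7.4
tcp_pos: [0.6063, 0.2744, 0.0615]
eef_rot: [179.8, -0.2, -95.1]
contact_force: [0.4, -0.6, 0.5]
gripper_width: 0.0007
gripper_force: 0.0
```

>>> send_rows(steps=[{"dp":[10,0,0],"roll":0,"jaw":0},{"dp":[20,0,0],"roll":0,"jaw":0},{"dp":[26,0,0],"roll":0,"jaw":0},{"dp":[32,0,0],"roll":0,"jaw":0},{"dp":[38,0,0],"roll":0,"jaw":0}])

```text
time_s: 8.02
tcp_pos: [0.6052, 0.2377, 0.0653]
eef_rot: [-179.9, 0.1, -95.0]
contact_force: [0.9, 1.4, 0.5]
gripper_width: 0.0006
gripper_force: 1.1
```

>>> send_rows(steps=[{"dp":[4,0,0],"roll":0,"jaw":0},{"dp":[8,0,0],"roll":0,"jaw":0},{"dp":[12,0,0],"roll":0,"jaw":0},{"dp":[16,0,0],"roll":0,"jaw":0},{"dp":[18,0,0],"roll":0,"jaw":0}])

```text
time_s: 8.65
tcp_pos: [0.603, 0.2194, 0.0645]
eef_rot: [180.0, -0.0, -95.0]
contact_force: [-0.7, 2.0, 1.2]
gripper_width: 0.0004
gripper_force: 1.0
```

>>> send_rows(steps=[{"dp":[2,0,0],"roll":0,"jaw":0},{"dp":[4,0,0],"roll":0,"jaw":0},{"dp":[6,0,0],"roll":0,"jaw":0},{"dp":[8,0,0],"roll":0,"jaw":0},{"dp":[10,0,0],"roll":0,"jaw":0}])

```text
time_s: 9.28
tcp_pos: [0.6021, 0.2096, 0.0644]
eef_rot: [180.0, -0.0, -95.0]
contact_force: [-1.4, 2.4, 0.6]
gripper_width: 0.0006
gripper_force: 1.1
```

>>> send_rows(steps=[{"dp":[1,0,0],"roll":0,"jaw":0},{"dp":[2,0,0],"roll":0,"jaw":0},{"dp":[3,0,0],"roll":0,"jaw":0},{"dp":[4,0,0],"roll":0,"jaw":0},{"dp":[5,0,0],"roll":0,"jaw":0}])

```text
time_s: 9.9
tcp_pos: [0.6021, 0.2085, 0.0646]
eef_rot: [-179.9, 0.3, -95.0]
contact_force: [-5.9, 20.4, -1.8]
gripper_width: 0.0006
gripper_force: 9.6
```

The pin hit a hard stop at y=0.2085, where I predicted 0.208, so it is home. Now the ring.

>>> send_rows(steps=[{"dp":[-8,0,0],"roll":0,"jaw":0},{"dp":[-10,0,-40],"roll":0,"jaw":0},{"dp":[-10,3,-72],"roll":0,"jaw":0},{"dp":[10,3,-72],"roll":0,"jaw":0},{"dp":[38,3,-72],"roll":0,"jaw":0}])

```text
time_s: 10.52
tcp_pos: [0.595, 0.1658, 0.1361]
eef_rot: [180.0, -0.0, -95.0]
contact_force: [0.5, -1.4, 0.2]
gripper_width: 0.0002
gripper_force: 0.0
```

```bash
python3 - <<'E'
from h import *
s=r.get_state();print(s['tcp_pos'],s['contact_force'])
a=r.capture("scene")["image"];b=r.capture("side")["image"]
cv2.imwrite("pics/m3.png",np.hstack([cv2.resize(a[190:340,250:400],(400,400),interpolation=2),cv2.resize(b[200:350,275:425],(400,400),interpolation=2)]))
E
```

```text
[0.59501838 0.16584525 0.13609271] [ 0.53949149 -1.42787871  0.15061873]
```

View pics/m3.png

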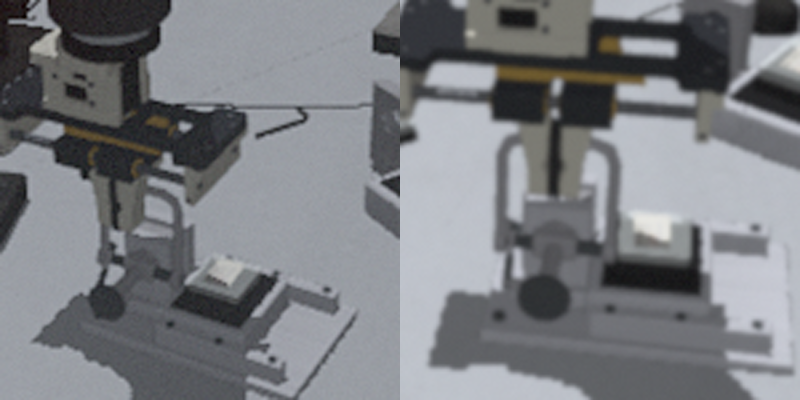

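In both crops the closed fingers stand centred between the ring legs on the knob side of the bow, and the pin's collar is against the cheek. I swing the ring.

>>> send_rows(steps=[{"dp":[8,0,0],"roll":0,"jaw":0},{"dp":[16,0,0],"roll":0,"jaw":0},{"dp":[24,0,0],"roll":0,"jaw":0},{"dp":[31,0,0],"roll":0,"jaw":0},{"dp":[38,0,1],"roll":0,"jaw":0}])

```text
time_s: 11.25
tcp_pos: [0.5923, 0.1293, 0.1355]
eef_rot: [-180.0, 0.0, -95.0]
contact_force: [-0.1, 3.4, -2.4]
gripper_width: 0.0007
gripper_force: 1.7
```

>>> send_rows(steps=[{"dp":[8,0,3],"roll":0,"jaw":0},{"dp":[18,0,7],"roll":0,"jaw":0},{"dp":[25,0,12],"roll":0,"jaw":0},{"dp":[32,0,18],"roll":0,"jaw":0},{"dp":[40,0,26],"roll":0,"jaw":0}])

```text
time_s: 11.88
tcp_pos: [0.5888, 0.0889, 0.1092]
eef_rot: [-180.0, -0.0, -95.0]
contact_force: [0.6, 0.6, 0.3]
gripper_width: 0.0008
gripper_force: 0.2
```

>>> send_rows(steps=[{"dp":[4,0,4],"roll":0,"jaw":0},{"dp":[4,0,4],"roll":0,"jaw":0},{"dp":[0,0,-40],"roll":0,"jaw":0},{"dp":[0,0,-90],"roll":0,"jaw":0},{"dp":[0,0,-130],"roll":0,"jaw":0}])

```text
time_s: 12.5
tcp_pos: [0.5892, 0.0896, 0.2422]
eef_rot: [-179.9, 0.0, -95.0]
contact_force: [0.5, -0.1, -0.1]
gripper_width: 0.0009
gripper_force: 0.0
```

>>> send_rows(steps=[{"dp":[60,0,0],"roll":0,"jaw":0},{"dp":[120,0,0],"roll":0,"jaw":0},{"dp":[160,0,0],"roll":0,"jaw":0},{"dp":[160,0,0],"roll":0,"jaw":0}])

```text
time_s: 13.0
tcp_pos: [0.5745, -0.0724, 0.2401]
eef_rot: [-180.0, -0.0, -95.2]
contact_force: [0.4, -0.3, -0.0]
gripper_width: 0.0006
gripper_force: 0.0
```

```bash
python3 - <<'E'
from h import *
s=r.get_state();print(s['tcp_pos'],s['contact_force'])
a=r.capture("scene")["image"];b=r.capture("side")["image"]
cv2.imwrite("pics/m4.png",np.hstack([cv2.resize(a[210:360,220:370],(400,400),interpolation=2),cv2.resize(b[220:370,285:435],(400,400),interpolation=2)]))
E
```

```text
[ 0.57445926 -0.07235376  0.24011153] [ 0.35608378 -0.2770589  -0.03620604]
```

View pics/m4.png

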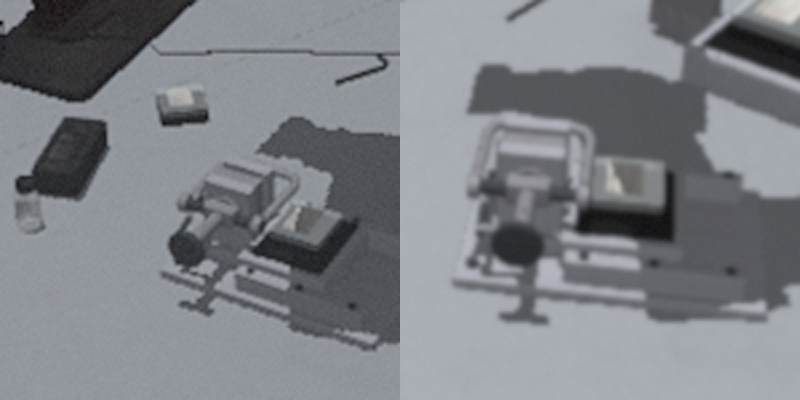

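The crops show the ring lying level round the cheeks (scene crop, bow at ≈(250,165)), the pin in, and the carrier home. The bystanders stand where they were and the arm is clear, so I hand in.

```bash
python3 -c "
from plant import r
print(r.close_job())"
```

```text
the job is handed in; nothing more can be done
None
```

The carrier is home against the dock, the linchpin is fully in and the ring is shut over its end, done in that order; the bystanders in the last views look undisturbed, and the job was handed in at about 13 s with the arm clear.

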